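Put the rinsed flask cover plates into the drying cabinet

ROBOT

A 6-joint arm with a two-finger parallel gripper is mounted at the origin on the work surface. World frame = base frame: x ahead of the robot, y to its left, z up, the work surface at z = 0. Lengths are in mm, angles in rad, forces in N, time in s.
With the tool pointing down it reaches from about 275 to 1000 mm from the base axis. Payload 8.4 kg.
Tool frame: the origin (TCP) lies on the centre line of the jaws, within the pads' length; the fingertips stand r.tip_reach ahead of it and the grasp point (between the pads) lies 11 mm behind it (r.tip_reach is the distance from the TCP to the fingertips, in mm); z points along the fingers, y is the line along which they close (so a half turn about z gives the same grasp; the last joint's range is limited). The gripper opens to 85 mm and grips with 20 to 120 N. Pads are 22 mm wide; open, the fingers measure 114 mm over their backs; the gripper's body (76 mm by 85 mm) begins 54 mm behind the grasp point. The pads swing forward as they close: fully open they stand 13 mm farther back than shut.
Start: joints at [1.153, 0.353, 1.633, -0, 1.155, -0.002], TCP at [252.45, 571.749, 239.281] pointing down, gripper open.
Joint ranges: [-2.63, 2.63], [-0.92, 2.1], [0.06, 2.66], [-1.3, 4.44], [0, 2.69], [-3.02, 3.02]. Speed limits (rad/s): [2.22, 2.22, 2.79, 3.14, 3.14, 3.14].

INTERFACE

Orientations are given as [roll, pitch, yaw] about the fixed x, y, z axes, in that order (R = Rz(yaw) Ry(pitch) Rx(roll)).
In Python, from rig import r gives the robot as it stands.
- The arm moves only by the tool carry_out, never from a script. Its argument "targets" is a list of rows, each an object with "dp": the shift along the tool's x, y, z in mm, a list of three; "yaw": the turn about the tool's z in degrees. A call has 1 to 12 rows; each row is the pose to reach, as a shift and turn from the pose commanded when the call began, along the tool's axes at that moment; what a row does not reach only later rows make up. A row lasts 1/8 s, in which the tool goes at most 62.5 mm and 10.7 degrees, less where a joint would pass 70% of its speed; a pose out of reach is approached as far as the arm can. A call with a gripper value outside its range is refused whole. "fingers" is the opening, from -1 (shut) to 1 (fully open), so that 0 is half open, set as the call begins (left out, the last holds). The fingers move at their own pace and stop on an object; "grip_force" is the grip in N (left out, the last holds). Time passes only in rows, so rows that repeat a pose let the fingers close. It gives the time, the measured TCP pose, the force, the opening and the grip force at its end, in the units of the state.
- r.sense(): the state, without advancing time (a new reading comes with each control period).
- r.grab_frame(name): name is "scene" or "top" or "wrist"; returns the picture (384x512x3 uint8, red, green, blue); there is no depth.
- r.get_calibration(name): a dict with "fx", "fy", "cx", "cy" (pixels), "dist_coeffs" ([k1, k2, p1, p2, k3] as OpenCV has them; the pictures are not rectified), "rvec" (rotation vector, rad) and "tvec" (3), from world to camera coordinates, as OpenCV has them. Camera axes: x right, y down, z forward; pixel columns grow to the right and rows downward; lengths in mm; the calibration is good to about 2 mm. A picture is of the moment at which its call begins: read the wrist's pose just before it. get_calibration takes no time and is no camera call; for the wrist camera it gives the pose at the moment of the call.
- r.sign_off(): hands the job in; it is judged then, once.
The state is a dict: "clock": time; "qpos": joint angles; "qvel": joint speeds; "joint_efforts": joint torques, N m; "eef_pos": TCP position; "tcp_rot": TCP orientation; "contact_force": force on the tool from outside, world axes, zero at the start; "wrist_torque": the same for the moment, N m; "opening": opening from 0.0 (shut) to 1.0 (fully open); "grasp_force": force on a finger pad.
Only numpy, scipy, OpenCV 4.12 (cv2) and the standard library are available. Lean on these libraries where they do the work, as an engineer would, in place of code of your own. Each camera call takes 0.05 s, during which the arm holds its last target. There are 200 camera calls.

TASK

Dry the rinsed glass cover plates that lie on the ribbed draining slab: pull the orange door of the drying cabinet all the way down, lay every plate there is flat on the cabinet's shelf, side by side with their long sides front to back and wholly inside, and only then push the door fully shut. The ribs leave no room to grip a plate on the slab, so slide it along its lane until its end hangs over the slab's front edge and take it there. Leave the flasks, tin, bottle, beaker and dish where they stand.

Things in the scene. Friction and masses are not known exactly. Their poses are not given: they have to be found in the camera images.
- plate1: one of up to three equal glass cover plates, pale green, 120 (its x) x 64 (its y) x 6 mm thick, 0.12 kg; origin at its centre. It starts flat in a lane of the slab, its x along the lane; two or three of the plates are present, in any of the lanes
- plate2: one of up to three equal glass cover plates, pale green, 120 (its x) x 64 (its y) x 6 mm thick, 0.12 kg; origin at its centre. It starts flat in a lane of the slab, its x along the lane; two or three of the plates are present, in any of the lanes
- plate3: one of up to three equal glass cover plates, pale green, 120 (its x) x 64 (its y) x 6 mm thick, 0.12 kg; origin at its centre. It starts flat in a lane of the slab, its x along the lane; two or three of the plates are present, in any of the lanes
- slab: fixed aluminium draining slab with four dark ribs, 190 (x) x 266 (y) mm, flat top 45 mm above the bench; it may stand left or right, turned a little. Origin on the bench, middle of the width, 60 mm behind the front edge (the one towards the robot, x = -60 mm; rear edge x = +130 mm); +x points away from the robot
- slab_edge (a point): middle of the slab's front top edge, 45 mm above the bench, free space below and before it. Three lanes run along the slab's x to this edge, at y = -84, 0, +84 mm, each 70 mm wide, open at both ends; the ribs beside them are 14 mm wide and 7 mm high (1 mm above a plate's top)
- cabinet: fixed low white drying cabinet, orange door, blue vented hood, 320 (y) mm wide, 177 mm deep. Origin on the bench below the door hinge, middle of the width; +x points inward, away from the robot. Inside 304 mm wide, back wall at x = 165 mm. Side walls 80 mm high up to x = 115 mm; from there back the hood, underside z = 140, top 150 mm. Open above in front of the hood
- shelf (a point): cabinet x = 85 mm, y = 0, on the aluminium shelf, z = 50 mm: a good place for a plate's centre; so are y = -90 and +90 mm. The shelf is full width from x = 60 to 165 mm; before it (x = 10 to 60 mm) three tongues 30 mm wide at y = -90, 0, +90 mm carry the plates' front ends, with finger room down to z = 12 mm beside them
- door (a joint): angle of the bottom-hinged orange door, 0 = shut (leaning 0.35 rad back from upright, towards the inside), 1.92 rad = fully down (level, a stop). It starts shut or a little ajar. The hinge is stiff (0.4 N m) and the door stays where it is left; about 3 to 6 N at the handle move it
- hinge (a point): the middle of the door's hinge axis, 40 mm above the bench; the axis runs along the cabinet's y
- handle (a point): the middle of the door's handle, a round steel bar 10 mm thick and 150 mm long, parallel to the hinge and 125 mm from it, beyond the door's free edge in the door's plane; 30 mm clear between bar and door edge (door panel 8 mm thick). It can be pinched from above, a finger before and one behind it, shut or down; when down it is 40 mm above the bench
- flask_a: conical flask of dark brown fill, 132 mm across, 220 mm tall, origin under it; to be left alone
- flask_b: conical flask of light brown fill, 132 mm across, 220 mm tall, origin under it; to be left alone
- tin: sample tin, 72 mm across, 95 mm tall, origin under it; stands between slab and cabinet; to be left alone
- wash_bottle: white wash bottle with red cap, 68 mm across, 170 mm tall, origin under it; to be left alone
- beaker: beaker, 80 mm across, 100 mm tall, origin under it; to be left alone
- dish: white dish, 110 mm across, 30 mm tall, origin under it; to be left alone
Things that resemble listed ones, but are neither listed nor needed, are in the scene too. What is shaped like the plate2 but blue, brown or pink is not meant.

How it is judged:
By the outcome, as a careful person would: the job done as asked, in the order asked, and still so for the second after the job is handed in, with the robot touching nothing.
Of plate1, plate2, plate3 only 2 to 3 are there at a start; the rules pass over those that are not, and their reading is None.
At some moment in a run one of plate1, plate2, plate3 may be knocked a few centimetres aside while the robot is not near it.
Once in a run the grip may slacken for a moment while it holds something.
It also fails if it takes over 210 s, if anything falls off the work surface, if the arm or the gripper's body presses on something with over 40 N, if the wrist force passes 120 N, or if a joint passes its speed limit or range.

## Working session

There is one attempt and no reset: what is moved stays moved. The work goes in short steps, Python scripts to look and compute and a tool call to move; the robot and the scene stay as the last step left them, time stands still between calls to the robot, and variables do not carry over. Pictures are saved under pics/ and viewed, at most 14 in all, crops included, and the job is handed in when it is done.

Besides the shell and the picture viewer there is one more tool, called after "Emit:" as name(argument=value, ...), one argument or row to a line, values as JSON. carry_out: Moves the arm, as the interface text tells. Its arguments: {"type":"object","properties":{"targets":{"type":"array","items":{"type":"object","properties":{"dp":{"type":"array","items":{"type":"number"}},"yaw":{"type":"number"}}}},"fingers":{"type":"number"},"grip_force":{"type":"number"}},"required":["targets"]}

```bash
ls; mkdir -p pics
python3 - <<'E'
from rig import r
import cv2,json
s=r.sense();print({k:s[k] for k in s}, r.tip_reach)
for n in ("scene","top"):
    im=r.grab_frame(n); cv2.imwrite(f"pics/{n}0.png",im[...,::-1]); print(n,r.get_calibration(n))
E
```

```text
pics
{'clock': 0.0, 'qpos': array([ 1.15260416e+00,  3.53639758e-01,  1.63414099e+00,  1.75757448e-05,
        1.15519056e+00, -2.39448442e-03]), 'qvel': array([-0.00092978,  0.00180436,  0.00106115, -0.00183423, -0.00027243,
       -0.00035274]), 'joint_efforts': array([-4.39956766e-04, -6.05254483e+01, -3.42069483e+01, -1.18316621e-04,
        9.48203669e-03, -1.96694270e-05]), 'eef_pos': array([252.25275046, 571.32471904, 238.56397741]), 'tcp_rot': array([-3.14021405e+00, -1.93708610e-05,  2.72578785e+00]), 'contact_force': array([-0.34626288, -0.18236726, -0.16214967]), 'wrist_torque': array([ 0.00039421, -0.0293073 ,  0.04063691]), 'grasp_force': 0.0, 'opening': 1.001431935815251} 8.0
scene {'fx': 416.0466407808296, 'fy': 416.0466407808296, 'cx': 257.6557256520545, 'cy': 192.92727908018728, 'dist_coeffs': array([-0.09891945,  0.        ,  0.        ,  0.        ,  0.        ]), 'rvec': array([ 1.14294294,  2.41803254, -0.9189716 ]), 'tvec': array([ 272.12669152, -270.67959869, 2004.79014495])}
top {'fx': 464.15416728918376, 'fy': 464.15416728918376, 'cx': 252.19226016555487, 'cy': 190.4135411083589, 'dist_coeffs': array([-0.13209124,  0.        ,  0.        ,  0.        ,  0.        ]), 'rvec': array([ 2.17167621, -2.18762923,  0.07572055]), 'tvec': array([ 107.73233737,  533.52778036, 1750.11422728])}
```

View pics/top0.png

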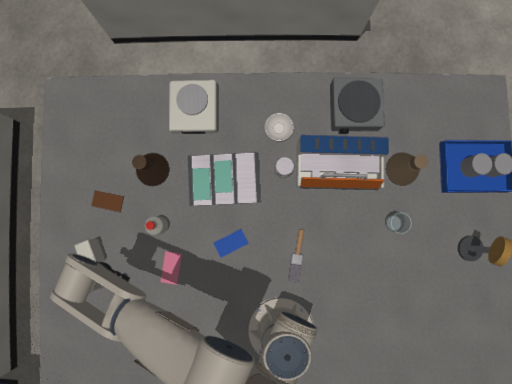

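View pics/scene0.png

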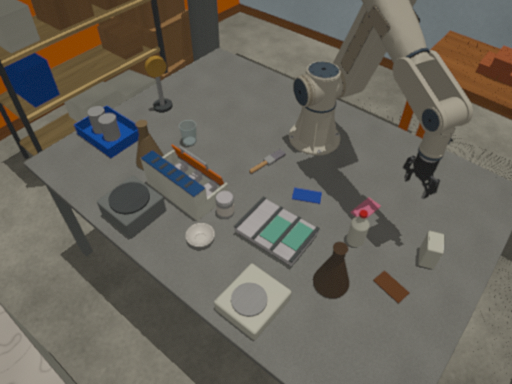

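The top view shows two green plates, in the left lane (202,183) and the middle lane (224,177). The right lane is empty. The cabinet is at (340,162) with its orange door at (341,183), and the tin is at (285,166). Next I'll zoom in to measure.

```bash
cat > h.py <<'E'
import numpy as np, cv2
from rig import r
def ray(n,uv,z,c=None):
    """pixels -> world points on height z"""
    c=c or r.get_calibration(n); K=np.array([[c["fx"],0,c["cx"]],[0,c["fy"],c["cy"]],[0,0,1]])
    p=cv2.undistortPoints(np.array(uv,float).reshape(-1,1,2),K,c["dist_coeffs"]).reshape(-1,2)
    R=cv2.Rodrigues(c["rvec"])[0]; C=-R.T@c["tvec"]
    d=np.c_[p,np.ones(len(p))]@R
    return C+d*((z-C[2])/d[:,2])[:,None]
def proj(n,P,c=None):
    c=c or r.get_calibration(n); K=np.array([[c["fx"],0,c["cx"]],[0,c["fy"],c["cy"]],[0,0,1]])
    return cv2.projectPoints(np.array(P,float).reshape(-1,3),c["rvec"],c["tvec"],K,c["dist_coeffs"])[0].reshape(-1,2)
def green(im):
    h=cv2.cvtColor(im,cv2.COLOR_RGB2HSV); return cv2.inRange(h,(65,70,50),(95,255,255))
def orange(im):
    h=cv2.cvtColor(im,cv2.COLOR_RGB2HSV); return cv2.inRange(h,(3,170,60),(18,255,255))
def tool(dw):
    """world shift -> tool shift at present pose"""
    from scipy.spatial.transform import Rotation as Ro
    return Ro.from_euler("xyz",r.sense()["tcp_rot"]).inv().apply(dw)
E
python3 - <<'E'
from h import *
im=cv2.imread("pics/top0.png")
c=cv2.resize(im[125:220,180:400],None,fx=3.6,fy=3.6,interpolation=cv2.INTER_CUBIC); cv2.imwrite("pics/crop0.png",c)
m=green(im[...,::-1].copy()); n,l,st,ce=cv2.connectedComponentsWithStats(m)
for i in range(1,n):
    if st[i,4]>60:
        rect=cv2.minAreaRect(np.argwhere(l==i)[:,::-1].astype(np.float32)); print(st[i],rect)
        w=ray("top",cv2.boxPoints(rect),51); print(w.round(0).tolist(), ray("top",ce[i:i+1],51).round(1))
E
```

```text
[215 161  17  31 493] ((223.0, 176.0), (30.0, 16.0), 90.0)
[[644.0, 243.0, 51.0], [644.0, 183.0, 51.0], [530.0, 183.0, 51.0], [531.0, 243.0, 51.0]] [[587.4 213.5  51. ]]
[193 168  17  32 488] ((200.99339294433594, 183.4004669189453), (30.332664489746094, 16.03108024597168), 86.18592071533203)
[[616.0, 330.0, 51.0], [619.0, 270.0, 51.0], [505.0, 262.0, 51.0], [501.0, 322.0, 51.0]] [[559.8 296.   51. ]]
```

View pics/crop0.png

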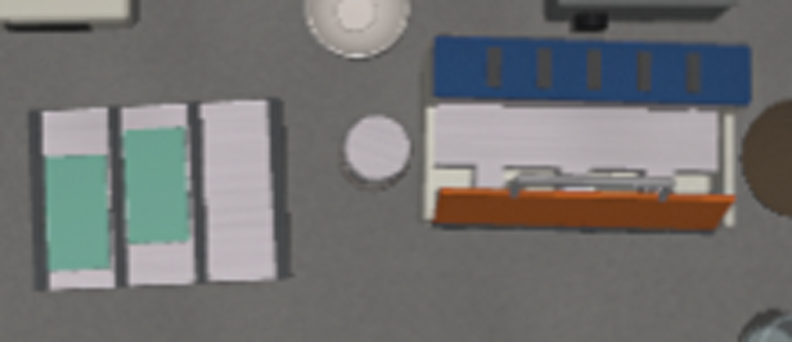

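```bash
cat > fit.py <<'E'
from h import *
from scipy.optimize import least_squares
def up(a): return np.array([((u+.5)/3.6-.5+180,(v+.5)/3.6-.5+125) for u,v in a])
def T(p,P): c,s=np.cos(p[2]),np.sin(p[2]); P=np.array(P,float); return np.c_[p[0]+c*P[:,0]-s*P[:,1],p[1]+s*P[:,0]+c*P[:,1],P[:,2]]
def fit(P,uv,p0):
    c=r.get_calibration("top")
    f=least_squares(lambda p:(proj("top",T(p,P),c)-uv).ravel(),p0,x_scale=[100,100,.1]); print(f.x.round(4),f.fun.reshape(-1,2).round(2).tolist()); return f.x
if __name__=="__main__":
    S=[(-60,133,52),(-60,-133,52),(130,133,52),(130,-133,52)]
    s=fit(S,up([(38,290),(290,277),(31,112),(280,98)]),[560,210,0])
    C=[(177,160,150),(177,-160,150),(115,-160,150),(115,160,150)]
    c=fit(C,up([(436,37),(750,46),(750,104),(434,96)]),[580,-150,0])
    h=up([(515,185),(670,187)])
    for a in (0,.1,.2,.3,.4):
        t=.35-a; P=T(c,[(125*np.sin(t),75,40+125*np.cos(t)),(125*np.sin(t),-75,40+125*np.cos(t))]); print(a,P.round(0).tolist(),proj("top",P).round(1).tolist())
    print(h)
    print("door low corners",proj("top",T(c,[(0,152,40),(0,-152,40),(0,160,80),(0,-160,80)])).round(1).tolist(),up([(433,220),(715,231)]).tolist())
    print("slab_edge lanes",T(s,[(-60,84,45),(-60,0,45),(-60,-84,45)]).round(0).tolist())
    print("tin", ray("top",up([(378,147)]),95))
E
python3 fit.py
```

```text
[5.427831e+02 2.079519e+02 4.570000e-02] [[-0.4, 0.35], [0.44, 0.23], [-0.54, -0.33], [0.49, -0.28]]
[ 5.419599e+02 -2.244630e+02 -3.020000e-02] [[-0.62, -0.4], [0.4, -0.42], [0.52, 0.46], [-0.28, 0.34]]
0 [[587.0, -151.0, 157.0], [583.0, -301.0, 157.0]] [[323.8, 172.1], [365.7, 173.1]]
0.1 [[575.0, -150.0, 161.0], [571.0, -300.0, 161.0]] [[323.9, 175.3], [365.9, 176.3]]
0.2 [[563.0, -150.0, 164.0], [558.0, -300.0, 164.0]] [[324.0, 178.7], [366.1, 179.7]]
0.3 [[550.0, -150.0, 165.0], [546.0, -300.0, 165.0]] [[324.0, 182.2], [366.2, 183.2]]
0.4 [[538.0, -149.0, 165.0], [533.0, -299.0, 165.0]] [[324.0, 185.7], [366.2, 186.7]]
[[322.69444444 176.02777778]
 [365.75       176.58333333]]
door low corners [[298.8, 186.4], [378.3, 188.3], [297.7, 185.5], [383.3, 187.5]] [[299.91666666666663, 185.75], [378.25, 188.80555555555554]]
slab_edge lanes [[479.0, 289.0, 45.0], [483.0, 205.0, 45.0], [487.0, 121.0, 45.0]]
tin [[619.57023186 -16.39778225  95.        ]]
```

```bash
cat >> h.py <<'E'
SLAB=[542.8,208.0,.0457]; CAB=[542.0,-224.5,-.0302]
def W(p,P): c,s=np.cos(p[2]),np.sin(p[2]); return np.array([p[0]+c*P[0]-s*P[1],p[1]+s*P[0]+c*P[1],P[2]])
def go(*pts,yaw=None):
    """print tool rows from the measured pose to world points"""
    s=r.sense(); print("at",s["eef_pos"].round(1),"yaw",s["tcp_rot"][2].round(4),"F",s["contact_force"].round(1),"op",round(s["opening"],3),"g",round(s["grasp_force"],1),"t",s["clock"],"tip",r.tip_reach)
    for p in pts: print("  ",np.round(p,1),"dp",tool(np.array(p)-s["eef_pos"]).round(1))
    if yaw is not None: print("   yaw deg",round(float(np.degrees((s["tcp_rot"][2]-yaw+np.pi)%(2*np.pi)-np.pi)),2))
E
python3 - <<'E'
from h import *
go(W(CAB,(31,0,300)),yaw=np.pi/2-.0302)
print(ray("top",[(405,168)],30),ray("top",[(285,353)],0),ray("top",[(157,225)],170),ray("top",[(152,168)],60))
E
```

```text
at [252.3 571.4 238.6] yaw 2.7259 F [-0.1  0.5 -0.7] op 1.0 g 0.0 t 0.1 tip 8.0
   [ 573.  -225.4  300. ] dp [-615.2 -599.5  -60.6]
   yaw deg 67.91
[[ 615.85014538 -486.43912829   30.        ]] [[-88.37383821 -17.05760193   0.        ]] [[404.09099929 436.87786682 170.        ]] [[618.99536371 481.08463337  60.        ]]
```

Emit:
carry_out(
  targets=[
    {"dp": [0,0,-60],"yaw": 0},
    {"dp": [-55,-54,-60],"yaw": 6},
    {"dp": [-110,-108,-60],"yaw": 13},
    {"dp": [-165,-162,-60],"yaw": 20},
    {"dp": [-205,-200,-60],"yaw": 26},
    {"dp": [-245,-240,-60],"yaw": 32},
    {"dp": [-285,-279,-60],"yaw": 38},
    {"dp": [-325,-318,-60],"yaw": 44},
    {"dp": [-365,-357,-60],"yaw": 50},
    {"dp": [-405,-396,-60],"yaw": 56},
    {"dp": [-445,-435,-60],"yaw": 62},
    {"dp": [-485,-474,-60],"yaw": 67.9},
  ],
  fingers=1,
)

```text
clock: 1.6
eef_pos: [505.0, -59.9, 299.2]
tcp_rot: [-3.142, -0.0, 1.537]
contact_force: [1.0, 1.3, 0.4]
opening: 1.003
grasp_force: 0.0
```

```bash
python3 -c "
from h import *
go(W(CAB,(31,0,300)),yaw=np.pi/2-.0302)"
```

```text
at [505.  -59.9 299.2] yaw 1.5367 F [1.  1.3 0.4] op 1.003 g 0.0 t 1.6 tip 8.0
   [ 573.  -225.4  300. ] dp [-163.1   73.6   -0.8]
   yaw deg -0.22
```

Emit:
carry_out(
  targets=[
    {"dp": [-55,25,0]},
    {"dp": [-110,50,0]},
    {"dp": [-163,74,0]},
    {"dp": [-163,74,0]},
    {"dp": [-163,74,0]},
  ],
)

```text
schema error: expected keys dp, yaw
```

Run:
```python
from h import *
go(W(CAB,(31,0,150)))
c=r.get_calibration("wrist"); im=r.grab_frame("wrist"); cv2.imwrite("pics/w1.png",im[...,::-1])
R=cv2.Rodrigues(c["rvec"])[0]; print(-R.T@c["tvec"],R[2],c["fx"])
import pickle; pickle.dump(c,open("w1.pkl","wb"))
for a in (0,.1,.15):
    t=.35-a; print(a,[proj("wrist",W(CAB,(125*np.sin(t),y,40+125*np.cos(t))),c).round(0).tolist() for y in (75,-75)])
```

```text
at [505.  -59.9 299.2] yaw 1.5367 F [1.  1.3 0.4] op 1.003 g 0.0 t 1.6 tip 8.0
   [ 573.  -225.4  150. ] dp [-163.1   73.6  149.2]
[508.24148664  16.25461687 432.58260691] [-0.01035452 -0.29722392 -0.95475166] 265.8031893171284
0 [[[328.0, 255.0]], [[319.0, 353.0]]]
0.1 [[[318.0, 257.0]], [[311.0, 355.0]]]
0.15 [[[313.0, 258.0]], [[306.0, 356.0]]]
```

View pics/w1.png

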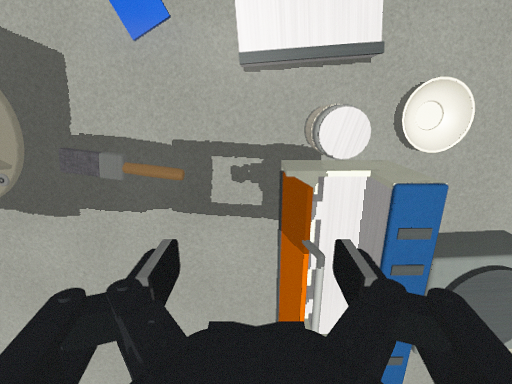

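The wrist view shows the cabinet end at (283–447,162–184), with the bar end near (322,260), so the door is ajar by about 0.07 rad. I'll compare the hood corners (394,184) and (447,184) with the fit.

Run:
```python
from h import *
import pickle; c=pickle.load(open("w1.pkl","rb"))
for P in [(115,160,150),(177,160,150),(0,160,80),(115,160,80),(0,152,40),(177,-160,150)]: print(P,proj("wrist",W(CAB,P),c).round(0).tolist())
for P in [(-60,133,52),(-60,-133,52),(-60,-133,45),(130,-133,52)]: print(P,proj("wrist",W(SLAB,P),c).round(0).tolist())
print(ray("wrist",[(394,184),(447,184)],150,c).round(1), W(CAB,(115,160,150)),W(CAB,(177,160,150)))
print(ray("wrist",[(247,69),(384,53)],52,c).round(1),W(SLAB,(-60,-133,52)),W(SLAB,(130,-133,52)))
```

```text
(115, 160, 150) [[397.0, 184.0]]
(177, 160, 150) [[451.0, 184.0]]
(0, 160, 80) [[286.0, 170.0]]
(115, 160, 80) [[371.0, 170.0]]
(0, 152, 40) [[283.0, 170.0]]
(177, -160, 150) [[403.0, 390.0]]
(-60, 133, 52) [[217.0, -196.0]]
(-60, -133, 52) [[240.0, 65.0]]
(-60, -133, 45) [[240.0, 66.0]]
(130, -133, 52) [[385.0, 53.0]]
[[658.9 -68.  150. ]
 [719.3 -70.  150. ]] [661.77882722 -68.04542976 150.        ] [723.75055613 -69.91754516 150.        ]
[[498.1  67.4  52. ]
 [677.7  81.6  52. ]] [488.93862834  72.39781476  52.        ] [678.74025632  81.07779268  52.        ]
```

Emit:
carry_out(
  targets=[
    {"dp": [-55,25,0],"yaw": 0},
    {"dp": [-110,50,0],"yaw": 0},
    {"dp": [-163,77,0],"yaw": 0},
    {"dp": [-163,77,0],"yaw": 0},
    {"dp": [-163,77,0],"yaw": 0},
  ],
)

```text
clock: 2.28
eef_pos: [576.2, -222.8, 298.6]
tcp_rot: [-3.14, -0.001, 1.54]
contact_force: [-1.3, 0.8, 0.6]
opening: 1.002
grasp_force: 0.0
```

Run:
```python
from h import *
go(W(CAB,(34.5,0,149)))
c=r.get_calibration("wrist"); im=r.grab_frame("wrist"); cv2.imwrite("pics/w2.png",im[...,::-1])
for a in (0,.1):
    t=.35-a; print(a,[proj("wrist",W(CAB,(125*np.sin(t),y,40+125*np.cos(t))),c).round(0).tolist() for y in (75,0,-75)])
for P in [(115,160,150),(177,160,150),(0,160,80),(115,-160,150)]: print(P,proj("wrist",W(CAB,P),c).round(0).tolist())
```

```text
at [ 576.2 -222.8  298.6] yaw 1.5401 F [-1.3  0.8  0.6] op 1.002 g 0.0 t 2.275 tip 8.0
   [ 576.5 -225.5  149. ] dp [ -2.9   0.6 149.6]
0 [[[264.0, 113.0]], [[264.0, 186.0]], [[263.0, 248.0]]]
0.1 [[[252.0, 113.0]], [[253.0, 187.0]], [[253.0, 250.0]]]
(115, 160, 150) [[342.0, 20.0]]
(177, 160, 150) [[407.0, 21.0]]
(0, 160, 80) [[227.0, 38.0]]
(115, -160, 150) [[319.0, 304.0]]
```

View pics/w2.png

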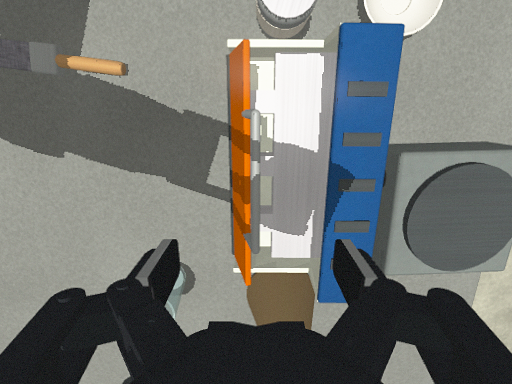

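Bar spans (256,113) to (255,250), matching an ajar angle of about 0.075 rad. The jaws straddle it at that x, so I'll go down and pinch.

Emit:
carry_out(
  targets=[
    {"dp": [-2,0,45],"yaw": 0},
    {"dp": [-2,0,90],"yaw": 0},
    {"dp": [-2,0,130],"yaw": 0},
    {"dp": [-2,0,149],"yaw": 0},
    {"dp": [-2,0,149],"yaw": 0},
  ],
)

```text
clock: 2.95
eef_pos: [576.1, -224.1, 149.8]
tcp_rot: [-3.14, -0.001, 1.542]
contact_force: [1.0, -0.2, 0.3]
opening: 1.0
grasp_force: 0.0
```

Emit:
carry_out(
  targets=[
    {"dp": [0,0,0],"yaw": 0},
    {"dp": [0,0,0],"yaw": 0},
    {"dp": [0,0,0],"yaw": 0},
    {"dp": [0,0,0],"yaw": 0},
    {"dp": [0,0,0],"yaw": 0},
    {"dp": [0,0,0],"yaw": 0},
    {"dp": [0,0,0],"yaw": 0},
  ],
  fingers=-1,
  grip_force=30,
)

```text
clock: 3.82
eef_pos: [576.8, -225.1, 150.6]
tcp_rot: [3.141, 0.0, 1.541]
contact_force: [-1.4, -0.3, 5.2]
opening: 0.101
grasp_force: 29.3
```

Run:
```python
from h import *
a0=.075
s=r.sense()
go()
o=np.array([125*np.sin(.35-a0),0,125*np.cos(.35-a0)])
for a in np.linspace(a0,1.92,24)[1:]:
    t=.35-a; d=np.array([125*np.sin(t),0,125*np.cos(t)])-o
    w=W([0,0,CAB[2]],d); print(round(a,2),tool(w).round(0))
```

```text
at [ 576.8 -225.1  150.6] yaw 1.5406 F [-1.4 -0.3  5.2] op 0.101 g 29.3 t 3.825 tip 8.0
0.16 [  0. -10.  -2.]
0.24 [  0. -20.  -4.]
0.32 [  0. -30.  -5.]
0.4 [  0. -40.  -5.]
0.48 [  0. -50.  -4.]
0.56 [  0. -60.  -2.]
0.64 [  0. -69.   0.]
0.72 [  0. -79.   4.]
0.8 [  0. -88.   8.]
0.88 [  0. -97.  12.]
0.96 [   0. -105.   18.]
1.04 [   0. -113.   24.]
1.12 [   0. -121.   30.]
1.2 [   0. -128.   38.]
1.28 [   0. -134.   45.]
1.36 [   0. -140.   54.]
1.44 [   0. -145.   62.]
1.52 [   0. -149.   71.]
1.6 [   0. -153.   81.]
1.68 [   0. -155.   90.]
1.76 [   0. -157.  100.]
1.84 [   0. -159.  110.]
1.92 [   0. -159.  120.]
```

Emit:
carry_out(
  targets=[
    {"dp": [0,-10,-2],"yaw": 0},
    {"dp": [0,-20,-4],"yaw": 0},
    {"dp": [0,-30,-5],"yaw": 0},
    {"dp": [0,-40,-5],"yaw": 0},
    {"dp": [0,-50,-4],"yaw": 0},
    {"dp": [0,-60,-2],"yaw": 0},
    {"dp": [0,-69,0],"yaw": 0},
    {"dp": [0,-79,4],"yaw": 0},
    {"dp": [0,-88,8],"yaw": 0},
    {"dp": [0,-97,12],"yaw": 0},
    {"dp": [0,-105,18],"yaw": 0},
    {"dp": [0,-113,24],"yaw": 0},
  ],
)

```text
clock: 5.32
eef_pos: [463.0, -221.6, 126.4]
tcp_rot: [-3.141, 0.0, 1.541]
contact_force: [0.4, 2.1, 6.9]
opening: 0.103
grasp_force: 32.5
```

Emit:
carry_out(
  targets=[
    {"dp": [0,-8,6],"yaw": 0},
    {"dp": [0,-15,14],"yaw": 0},
    {"dp": [0,-21,21],"yaw": 0},
    {"dp": [0,-27,30],"yaw": 0},
    {"dp": [0,-32,38],"yaw": 0},
    {"dp": [0,-36,47],"yaw": 0},
    {"dp": [0,-40,57],"yaw": 0},
    {"dp": [0,-42,66],"yaw": 0},
    {"dp": [0,-44,76],"yaw": 0},
    {"dp": [0,-46,86],"yaw": 0},
    {"dp": [0,-46,96],"yaw": 0},
    {"dp": [0,-46,97],"yaw": 0},
  ],
)

```text
clock: 6.82
eef_pos: [416.2, -220.0, 28.0]
tcp_rot: [-3.139, -0.001, 1.541]
contact_force: [-6.8, -3.8, 3.6]
opening: 0.104
grasp_force: 34.7
```

Run:
```python
from h import *
go()
```

```text
at [ 416.2 -220.    28. ] yaw 1.5411 F [-6.8 -3.8  3.6] op 0.104 g 34.7 t 6.825 tip 8.0
```

Emit:
carry_out(
  targets=[
    {"dp": [0,2,3],"yaw": 0},
    {"dp": [0,2,5],"yaw": 0},
    {"dp": [0,2,5],"yaw": 0},
  ],
)

```text
clock: 7.2
eef_pos: [416.2, -219.9, 24.3]
tcp_rot: [-3.135, -0.001, 1.542]
contact_force: [-19.7, -6.0, 28.6]
opening: 0.102
grasp_force: 37.5
```

Emit:
carry_out(
  targets=[
    {"dp": [0,-1,-3],"yaw": 0},
    {"dp": [0,-1,-3],"yaw": 0},
    {"dp": [0,-1,-3],"yaw": 0},
    {"dp": [0,-1,-3],"yaw": 0},
    {"dp": [0,-1,-50],"yaw": 0},
    {"dp": [0,-1,-110],"yaw": 0},
    {"dp": [0,-1,-160],"yaw": 0},
    {"dp": [0,-1,-180],"yaw": 0},
  ],
  fingers=-0.5,
)

```text
clock: 8.2
eef_pos: [420.0, -220.8, 207.3]
tcp_rot: [3.137, 0.002, 1.541]
contact_force: [-0.8, -0.1, -0.8]
opening: 0.247
grasp_force: 0.0
```

Run:
```python
from h import *
# goal: behind left plate, view pose
go(W(SLAB,(150,70,230)),yaw=np.pi+SLAB[2])
im=r.grab_frame("wrist"); cv2.imwrite("pics/w3.png",im[...,::-1])
c=r.get_calibration("wrist")
print([proj("wrist",W(CAB,P),c).round(0).tolist() for P in [(-125,75,40),(-125,-75,40),(-124,75,50)]])
```

```text
at [ 420.  -220.8  207.3] yaw 1.5409 F [-0.8 -0.1 -0.8] op 0.247 g 0.0 t 8.2 tip 8.0
   [689.4 284.8 230. ] dp [513.4 254.3 -22.6]
   yaw deg -94.33
[[[251.0, 110.0]], [[252.0, 235.0]], [[252.0, 110.0]]]
```

View pics/w3.png

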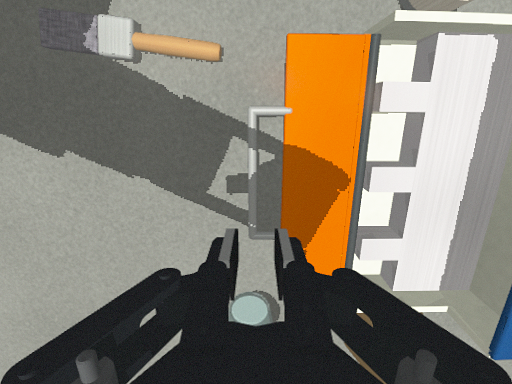

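Door is fully down: the bar spans (253,111) to (251,236), as predicted for level, and the three tongues are visible at (405,95), (395,180) and (380,250). On to the left plate.

Run:
```python
from h import *
go(W(SLAB,(115,84,220)),yaw=np.pi+SLAB[2])
```

```text
at [ 420.6 -221.1  208.6] yaw 1.5408 F [1.9 0.1 2. ] op 0.252 g 0.0 t 8.25 tip 8.0
   [653.8 297.2 220. ] dp [525.  217.7 -11.6]
   yaw deg -94.34
```

Emit:
carry_out(
  targets=[
    {"dp": [20,8,-40],"yaw": -2},
    {"dp": [70,29,-40],"yaw": -12},
    {"dp": [120,50,-40],"yaw": -21},
    {"dp": [170,70,-40],"yaw": -30},
    {"dp": [220,91,-40],"yaw": -39},
    {"dp": [270,112,-40],"yaw": -48},
    {"dp": [320,133,-40],"yaw": -57},
    {"dp": [370,153,-40],"yaw": -66},
    {"dp": [420,174,-40],"yaw": -75},
    {"dp": [470,195,-40],"yaw": -84},
    {"dp": [510,211,-40],"yaw": -92},
    {"dp": [525,218,-12],"yaw": -94.3},
  ],
  fingers=-1,
)

```text
clock: 9.75
eef_pos: [654.0, 301.1, 216.4]
tcp_rot: [3.14, 0.003, -3.092]
contact_force: [-0.4, -1.1, -0.3]
opening: -0.0
grasp_force: 0.0
```

Run:
```python
from h import *
go(W(SLAB,(115,84,220)),yaw=np.pi+SLAB[2])
im=r.grab_frame("wrist"); cv2.imwrite("pics/w4.png",im[...,::-1])
c=r.get_calibration("wrist")
for P in [(-60,133,52),(-60,-133,52),(130,133,52),(130,-133,52),(130,84,45),(81,84,51),(81,0,51)]: print(P,proj("wrist",W(SLAB,P),c).round(0).tolist())
```

```text
at [654.  301.1 216.4] yaw -3.0919 F [-0.4 -1.1 -0.3] op -0.0 g 0.0 t 9.75 tip 8.0
   [653.8 297.2 220. ] dp [ 0.4 -4.  -3.6]
   yaw deg 0.23
(-60, 133, 52) [[304.0, 4.0]]
(-60, -133, 52) [[30.0, 6.0]]
(130, 133, 52) [[295.0, 193.0]]
(130, -133, 52) [[67.0, 192.0]]
(130, 84, 45) [[253.0, 191.0]]
(81, 84, 51) [[253.0, 150.0]]
(81, 0, 51) [[177.0, 150.0]]
```

View pics/w4.png

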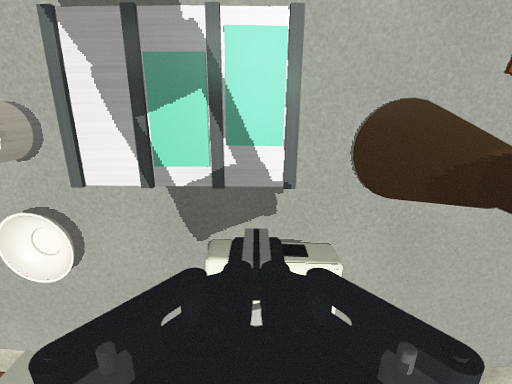

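The wrist view shows the left plate's rear end at row 146, columns 228–283, and the middle plate at rows 52–166, columns 145–208. Clear lane lies behind both. I'll go down behind the left plate.

Emit:
carry_out(
  targets=[
    {"dp": [0,-4,50],"yaw": 0},
    {"dp": [0,-4,100],"yaw": 0.2},
    {"dp": [0,-4,140],"yaw": 0.2},
    {"dp": [0,-4,155],"yaw": 0.2},
    {"dp": [0,-4,157],"yaw": 0.2},
    {"dp": [0,-4,157],"yaw": 0.2},
  ],
)

```text
clock: 10.55
eef_pos: [653.6, 294.3, 60.8]
tcp_rot: [3.141, 0.002, -3.1]
contact_force: [-0.3, 0.8, 0.4]
opening: 0.004
grasp_force: 0.0
```

Emit:
carry_out(
  targets=[
    {"dp": [0,0,2],"yaw": 0},
    {"dp": [0,0,4],"yaw": 0},
    {"dp": [0,0,4],"yaw": 0},
  ],
)

```text
clock: 10.92
eef_pos: [652.7, 294.0, 55.6]
tcp_rot: [3.142, 0.0, -3.1]
contact_force: [-0.2, 0.4, 0.5]
opening: 0.0
grasp_force: 0.0
```

Emit:
carry_out(
  targets=[
    {"dp": [8,-1,0],"yaw": 0},
    {"dp": [16,-2,0],"yaw": 0},
    {"dp": [24,-3,0],"yaw": 0},
    {"dp": [32,-3,0],"yaw": 0},
    {"dp": [40,-3,0],"yaw": 0},
    {"dp": [48,-3,0],"yaw": 0},
    {"dp": [56,-3,0],"yaw": 0},
    {"dp": [64,-3,0],"yaw": 0},
    {"dp": [72,-3,0],"yaw": 0},
    {"dp": [80,-3,0],"yaw": 0},
    {"dp": [85,-3,0],"yaw": 0},
    {"dp": [85,-3,0],"yaw": 0},
  ],
)

```text
clock: 12.42
eef_pos: [567.3, 287.4, 55.3]
tcp_rot: [-3.141, -0.0, -3.1]
contact_force: [-0.6, -0.0, -0.7]
opening: -0.001
grasp_force: 0.0
```

Emit:
carry_out(
  targets=[
    {"dp": [-4,0,0],"yaw": 0},
    {"dp": [-4,0,-50],"yaw": 0},
    {"dp": [30,0,-100],"yaw": 0},
    {"dp": [80,0,-110],"yaw": 0},
    {"dp": [80,0,-110],"yaw": 0},
    {"dp": [80,0,-110],"yaw": 0},
  ],
  fingers=0.8,
)

```text
clock: 13.18
eef_pos: [488.7, 284.4, 165.5]
tcp_rot: [3.141, 0.001, -3.1]
contact_force: [0.6, -0.5, 0.2]
opening: 0.902
grasp_force: 0.0
```

Run:
```python
from h import *
go(W(SLAB,(-60,84,160)),yaw=np.pi+SLAB[2])
im=r.grab_frame("top"); cv2.imwrite("pics/t5.png",im[...,::-1])
im=r.grab_frame("wrist"); cv2.imwrite("pics/w5.png",im[...,::-1])
c=r.get_calibration("wrist")
for P in [(-60,133,52),(-60,-133,52),(-60,84,45),(-100,84,51)]: print(P,proj("wrist",W(SLAB,P),c).round(0).tolist())
```

```text
at [488.7 284.4 165.5] yaw -3.0999 F [ 0.6 -0.5  0.2] op 0.902 g 0.0 t 13.175 tip 8.0
   [479.  289.2 160. ] dp [9.5 5.2 5.5]
   yaw deg -0.23
(-60, 133, 52) [[312.0, 180.0]]
(-60, -133, 52) [[39.0, 182.0]]
(-60, 84, 45) [[261.0, 179.0]]
(-100, 84, 51) [[261.0, 138.0]]
```

View pics/w5.png

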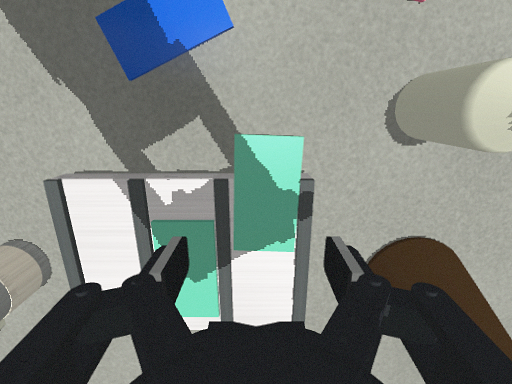

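The left plate now overhangs the front edge: plate end at row 135, columns 236–303, against the slab edge at row 179, which is about 42 mm. Working out the grasp.

Run:
```python
from h import *
c=r.get_calibration("wrist")
im=cv2.imread("pics/w5.png")[...,::-1].copy(); m=green(im); n,l,st,ce=cv2.connectedComponentsWithStats(m)
i=[k for k in range(1,n) if l[180,265]==k][0]
cn,_=cv2.findContours((l==i).astype(np.uint8),cv2.RETR_EXTERNAL,cv2.CHAIN_APPROX_NONE)
w=ray("wrist",cn[0].reshape(-1,2),51,c)[:,:2].astype(np.float32); rc=cv2.minAreaRect(w); print(rc)
b=ray("wrist",[(236,135),(303,135.5),(233,250),(295,252)],51,c); print(b.round(1), b.mean(0))
f=b[:2].mean(0); a=(b[2:].mean(0)-f); th=np.arctan2(a[1],a[0]); print("th",th)
g=f+18*np.array([np.cos(th),np.sin(th),0])
go([g[0],g[1],37],yaw=np.pi+th)
```

```text
((495.2869873046875, 294.9134521484375), (119.74056243896484, 63.5842170715332), 0.9388872981071472)
[[437.1 264.   51. ]
 [435.  325.3  51. ]
 [555.7 263.1  51. ]
 [555.4 328.2  51. ]] [495.79937245 295.1516001   51.        ]
th 0.008198206932438798
at [488.9 284.2 164.9] yaw -3.1005 F [ 0.2 -0.3 -0.5] op 0.899 g 0.0 t 13.275 tip 8.0
   [454.1 294.8  37. ] dp [ 34.4  12.  127.9]
   yaw deg 1.89
```

Emit:
carry_out(
  targets=[
    {"dp": [35,11.5,0],"yaw": 1.4},
    {"dp": [35,11.5,50],"yaw": 1.4},
    {"dp": [35,11.5,100],"yaw": 1.4},
    {"dp": [35,11.5,130],"yaw": 1.4},
    {"dp": [35,11.5,130],"yaw": 1.4},
  ],
)

```text
clock: 13.9
eef_pos: [451.5, 293.1, 32.7]
tcp_rot: [-3.139, -0.004, -3.125]
contact_force: [-0.1, 0.5, 0.2]
opening: 0.898
grasp_force: 0.0
```

Emit:
carry_out(
  targets=[
    {"dp": [0,0,0],"yaw": 0},
    {"dp": [0,0,0],"yaw": 0},
    {"dp": [0,0,0],"yaw": 0},
    {"dp": [0,0,0],"yaw": 0},
    {"dp": [0,0,0],"yaw": 0},
  ],
  fingers=-1,
  grip_force=60,
)

```text
clock: 14.52
eef_pos: [453.1, 294.3, 35.9]
tcp_rot: [3.141, 0.001, -3.125]
contact_force: [2.2, -3.3, 2.3]
opening: 0.726
grasp_force: 66.1
```

Emit:
carry_out(
  targets=[
    {"dp": [0,0,-5],"yaw": 0},
    {"dp": [0,0,-15],"yaw": 0},
    {"dp": [0,0,-30],"yaw": 0},
    {"dp": [0,0,-50],"yaw": 0},
    {"dp": [0,0,-75],"yaw": 0},
    {"dp": [0,0,-90],"yaw": 0},
    {"dp": [0,0,-90],"yaw": 0},
  ],
)

```text
clock: 15.4
eef_pos: [453.1, 294.7, 126.7]
tcp_rot: [3.14, 0.002, -3.125]
contact_force: [-1.0, 0.5, -0.7]
opening: 0.73
grasp_force: 65.9
```

```bash
cat >> h.py <<'E'
def greens(cam,z,save=None,minA=150):
    c=r.get_calibration(cam); im=r.grab_frame(cam)
    if save: cv2.imwrite(f"pics/{save}.png",im[...,::-1])
    n,l,st,ce=cv2.connectedComponentsWithStats(green(im))
    for i in range(1,n):
        if st[i,4]<minA: continue
        cn,_=cv2.findContours((l==i).astype(np.uint8),cv2.RETR_EXTERNAL,cv2.CHAIN_APPROX_NONE)
        print(cam,st[i].tolist(),"rect mm",cv2.minAreaRect(ray(cam,cn[0].reshape(-1,2),z,c)[:,:2].astype(np.float32)))
E
python3 - <<'E'
from h import *
go(W(CAB,(-95,90,125)),W(CAB,(43,90,92)),W(CAB,(43,90,36)),yaw=np.pi+CAB[2])
greens("wrist",137,"w6")
greens("top",51)
E
```

```text
at [453.1 294.7 126.7] yaw -3.1245 F [-1.   0.5 -0.7] op 0.73 g 65.9 t 15.4 tip 8.0
   [ 449.8 -131.7  125. ] dp [  10.6 -426.2    1. ]
   [ 587.7 -135.8   92. ] dp [-127.1 -432.8   34.4]
   [ 587.7 -135.8   36. ] dp [-127.  -432.9   90.4]
   yaw deg 2.71
wrist [190, 227, 131, 104, 11791] rect mm ((468.15533447265625, 292.9928894042969), (66.30791473388672, 69.8662338256836), 0.27812325954437256)
wrist [141, 326, 17, 41, 429] rect mm ((515.1389770507812, 231.61410522460938), (31.6875, 7.1522297859191895), 1.2309963703155518)
top [215, 161, 17, 31, 493] rect mm ((587.3880615234375, 213.1145782470703), (60.251914978027344, 113.94192504882812), 89.99551391601562)
```

Emit:
carry_out(
  targets=[
    {"dp": [1,-25,0],"yaw": 0.3},
    {"dp": [2,-70,0],"yaw": 0.6},
    {"dp": [3,-115,0],"yaw": 0.9},
    {"dp": [4,-160,0],"yaw": 1.2},
    {"dp": [5,-205,0],"yaw": 1.5},
    {"dp": [6,-250,0],"yaw": 1.8},
    {"dp": [7,-295,0],"yaw": 2.1},
    {"dp": [8,-340,0],"yaw": 2.4},
    {"dp": [9,-385,0],"yaw": 2.7},
    {"dp": [10,-415,0],"yaw": 2.7},
    {"dp": [10,-426,0],"yaw": 2.7},
    {"dp": [10,-426,0],"yaw": 2.7},
  ],
)

```text
clock: 17.0
eef_pos: [449.3, -132.0, 124.7]
tcp_rot: [3.141, -0.001, 3.11]
contact_force: [0.4, 0.5, -0.7]
opening: 0.728
grasp_force: 65.9
```

Run:
```python
from h import *
go(W(CAB,(43,90,95)),W(CAB,(43,90,36)),yaw=np.pi+CAB[2])
greens("wrist",137,"w7")
im=r.grab_frame("scene"); cv2.imwrite("pics/s7.png",cv2.resize(im[100:260,100:330,::-1],None,fx=3,fy=3))
```

```text
at [ 449.3 -132.   124.7] yaw 3.1103 F [ 0.4  0.5 -0.7] op 0.728 g 65.9 t 17.0 tip 8.0
   [ 587.7 -135.8   95. ] dp [-138.5    0.4   29.5]
   [ 587.7 -135.8   36. ] dp [-138.6    0.4   88.5]
   yaw deg -0.06
wrist [192, 228, 129, 103, 11578] rect mm ((462.7840881347656, -132.2475128173828), (65.2823715209961, 64.38188171386719), 88.18096923828125)
```

View pics/s7.png

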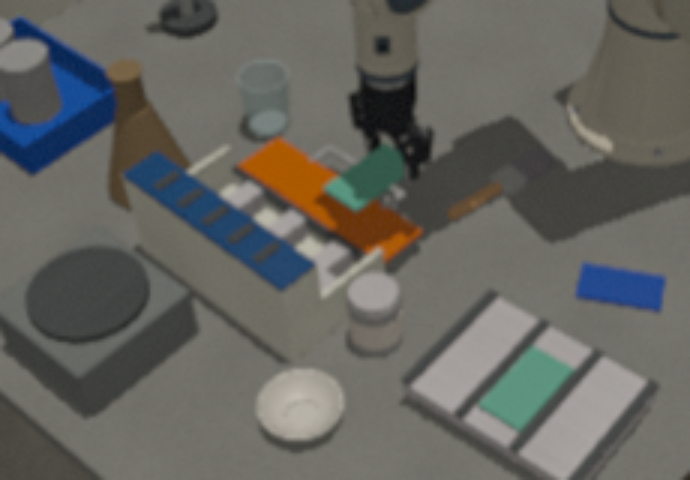

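The held plate is green at crop (365,178) above the open door, and the middle plate is still in its lane at (525,388). Checking whether the held plate is level before inserting it.

Run:
```python
from h import *
s=r.sense()["eef_pos"]
for z in (110,120,137,150):
    print(z,[((proj("scene",W([s[0],s[1],CAB[2]],(102,y,z)))-[100,100])*3).round(0).tolist() for y in (32,-32)])
print([((proj("scene",W([s[0],s[1],CAB[2]],(-18,y,137)))-[100,100])*3).round(0).tolist() for y in (32,-32)])
```

```text
110 [[[357.0, 223.0]], [[324.0, 201.0]]]
120 [[[357.0, 217.0]], [[323.0, 195.0]]]
137 [[[356.0, 208.0]], [[322.0, 186.0]]]
150 [[[356.0, 201.0]], [[322.0, 179.0]]]
[[[417.0, 162.0]], [[384.0, 142.0]]]
```

Emit:
carry_out(
  targets=[
    {"dp": [0,0,10],"yaw": 0},
    {"dp": [-5,0,25],"yaw": 0},
    {"dp": [-25,0,29],"yaw": 0},
    {"dp": [-50,0,29],"yaw": 0},
    {"dp": [-75,0,29],"yaw": 0},
    {"dp": [-100,0,29],"yaw": 0},
    {"dp": [-120,0,29],"yaw": 0},
    {"dp": [-133,0.4,29],"yaw": 0},
    {"dp": [-138.5,0.4,29],"yaw": 0},
    {"dp": [-138.5,0.4,29],"yaw": 0},
  ],
)

```text
clock: 18.35
eef_pos: [587.8, -135.6, 95.9]
tcp_rot: [3.141, -0.001, 3.112]
contact_force: [-1.3, 0.1, -0.8]
opening: 0.732
grasp_force: 65.9
```

Emit:
carry_out(
  targets=[
    {"dp": [0,0,10],"yaw": 0},
    {"dp": [0,0,20],"yaw": 0},
    {"dp": [0,0,30],"yaw": 0},
    {"dp": [0,0,40],"yaw": 0},
    {"dp": [0,0,46],"yaw": 0},
    {"dp": [0,0,50],"yaw": 0},
    {"dp": [0,0,50],"yaw": 0},
  ],
)

```text
clock: 19.23
eef_pos: [588.1, -135.7, 46.1]
tcp_rot: [3.142, -0.0, 3.112]
contact_force: [-0.4, -0.7, 0.3]
opening: 0.731
grasp_force: 65.9
```

Run:
```python
from h import *
go(W(CAB,(43,90,41)),yaw=np.pi+CAB[2])
greens("wrist",56,"w8"); greens("top",56)
c=r.get_calibration("wrist")
print([proj("wrist",W(CAB,(25,y,56)),c).round(0).tolist() for y in (58,122)])
```

```text
at [ 588.1 -135.7   46.1] yaw 3.1115 F [-0.4 -0.7  0.3] op 0.731 g 65.9 t 19.225 tip 8.0
   [ 587.7 -135.8   41. ] dp [ 0.3 -0.2  5.1]
   yaw deg 0.01
wrist [192, 227, 129, 103, 11572] rect mm ((602.6817016601562, -135.98873901367188), (66.55667877197266, 65.49610900878906), 88.23560333251953)
top [215, 161, 17, 31, 494] rect mm ((586.848388671875, 212.76844787597656), (60.07830047607422, 113.61363220214844), 89.99551391601562)
[[[193.0, 226.0]], [[318.0, 226.0]]]
```

Emit:
carry_out(
  targets=[
    {"dp": [0,0,2],"yaw": 0},
    {"dp": [0,0,4],"yaw": 0},
    {"dp": [0,0,5.5],"yaw": 0},
    {"dp": [0,0,5.5],"yaw": 0},
  ],
)

```text
clock: 19.82
eef_pos: [588.2, -135.8, 41.1]
tcp_rot: [-3.142, 0.0, 3.112]
contact_force: [-0.9, 0.9, 3.9]
opening: 0.728
grasp_force: 66.3
```

Emit:
carry_out(
  targets=[
    {"dp": [0,0,0],"yaw": 0},
    {"dp": [0,0,0],"yaw": 0},
    {"dp": [0,0,0],"yaw": 0},
    {"dp": [0,0,-15],"yaw": 0},
    {"dp": [0,0,-60],"yaw": 0},
    {"dp": [0,0,-120],"yaw": 0},
    {"dp": [0,0,-170],"yaw": 0},
    {"dp": [0,0,-170],"yaw": 0},
  ],
  fingers=0.72,
)

```text
clock: 20.82
eef_pos: [590.8, -136.3, 216.5]
tcp_rot: [-3.14, 0.009, 3.112]
contact_force: [-1.1, 0.4, -0.1]
opening: 0.858
grasp_force: 0.0
```

Run:
```python
from h import *
go(W(SLAB,(150,-20,230)),yaw=np.pi+SLAB[2])
greens("wrist",56,"w9"); greens("top",51)
c=r.get_calibration("wrist")
```

```text
at [ 590.8 -136.3  216.5] yaw 3.1115 F [-1.1  0.4 -0.1] op 0.858 g 0.0 t 20.825 tip 8.0
   [693.6 194.9 230. ] dp [-92.9 334.1 -13.2]
   yaw deg -4.34
wrist [229, 159, 56, 95, 5025] rect mm ((629.8245849609375, -137.06948852539062), (63.09320068359375, 119.37506103515625), 88.02481842041016)
top [215, 161, 17, 31, 494] rect mm ((587.3880615234375, 213.1145782470703), (60.251914978027344, 113.94192504882812), 89.99551391601562)
```

View pics/w9.png

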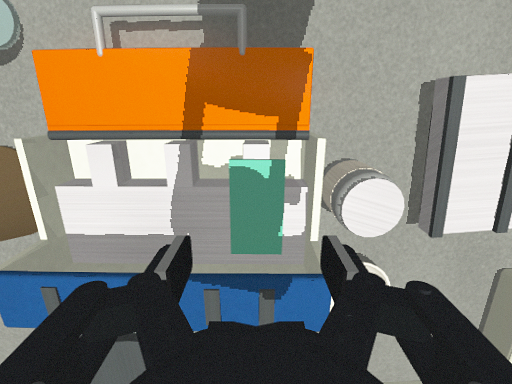

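The plate lies on the +y tongue at columns 229–285, rows 159–254, inside the wall and clear of the hood front. The middle plate is next.

Run:
```python
from h import *
go(W(SLAB,(130,0,220)),yaw=np.pi+SLAB[2])
```

```text
at [ 588.2 -135.7  211.9] yaw 3.1115 F [ 0.  -0.8 -0.1] op 0.859 g 0.0 t 20.925 tip 8.0
   [672.7 213.9 220. ] dp [-73.9 352.1  -8.1]
   yaw deg -4.34
```

Emit:
carry_out(
  targets=[
    {"dp": [0,10,-20],"yaw": -0.5},
    {"dp": [-10,55,-25],"yaw": -1},
    {"dp": [-20,105,-25],"yaw": -2},
    {"dp": [-30,155,-25],"yaw": -2.5},
    {"dp": [-45,205,-25],"yaw": -3},
    {"dp": [-55,255,-25],"yaw": -3.5},
    {"dp": [-65,300,-20],"yaw": -4.3},
    {"dp": [-74,340,-10],"yaw": -4.3},
    {"dp": [-74,352,-8],"yaw": -4.3},
    {"dp": [-74,352,-8],"yaw": -4.3},
    {"dp": [-74,352,-8],"yaw": -4.3},
  ],
  fingers=-1,
)

```text
clock: 22.3
eef_pos: [672.4, 212.6, 218.6]
tcp_rot: [-3.141, -0.001, -3.097]
contact_force: [0.0, -0.7, 0.3]
opening: 0.0
grasp_force: 0.0
```

Run:
```python
from h import *
greens("wrist",51,"w10")
go(W(SLAB,(130,0,56)),yaw=np.pi+SLAB[2])
```

```text
wrist [229, 38, 62, 117, 6833] rect mm ((586.6939697265625, 212.78944396972656), (118.37367248535156, 63.06844711303711), 2.6181304454803467)
at [672.6 212.5 219. ] yaw -3.0978 F [-0.2 -0.2 -0.7] op -0.001 g 0.0 t 22.35 tip 8.0
   [672.7 213.9  56. ] dp [-1.00e-01  1.50e+00  1.63e+02]
   yaw deg -0.11
```

Emit:
carry_out(
  targets=[
    {"dp": [0,1.5,50],"yaw": 0},
    {"dp": [0,1.5,100],"yaw": 0},
    {"dp": [0,1.5,140],"yaw": 0},
    {"dp": [0,1.5,158],"yaw": 0},
    {"dp": [0,1.5,162],"yaw": 0},
    {"dp": [0,1.5,163],"yaw": 0},
    {"dp": [0,1.5,163],"yaw": 0},
  ],
)

```text
clock: 23.22
eef_pos: [673.7, 215.7, 57.5]
tcp_rot: [3.141, 0.002, -3.097]
contact_force: [-0.0, -0.1, -0.1]
opening: -0.003
grasp_force: 0.0
```

Emit:
carry_out(
  targets=[
    {"dp": [9,0,0],"yaw": 0},
    {"dp": [18,0,0],"yaw": 0},
    {"dp": [27,0,0],"yaw": 0},
    {"dp": [36,0,0],"yaw": 0},
    {"dp": [45,0,0],"yaw": 0},
    {"dp": [54,0,0],"yaw": 0},
    {"dp": [63,0,0],"yaw": 0},
    {"dp": [72,0,0],"yaw": 0},
    {"dp": [81,0,0],"yaw": 0},
    {"dp": [90,0,0],"yaw": 0},
    {"dp": [97,0,0],"yaw": 0},
    {"dp": [101,0,0],"yaw": 0},
  ],
)

```text
clock: 24.72
eef_pos: [571.5, 210.9, 56.0]
tcp_rot: [3.141, 0.001, -3.097]
contact_force: [4.0, 0.1, 4.9]
opening: 0.002
grasp_force: 3.1
```

Emit:
carry_out(
  targets=[
    {"dp": [0,0,0],"yaw": 0},
    {"dp": [-4,0,0],"yaw": 0},
    {"dp": [-4,0,-50],"yaw": 0},
    {"dp": [30,0,-100],"yaw": 0},
    {"dp": [80,0,-110],"yaw": 0},
    {"dp": [80,0,-110],"yaw": 0},
    {"dp": [80,0,-110],"yaw": 0},
  ],
  fingers=0.8,
)

```text
clock: 25.6
eef_pos: [492.0, 207.3, 165.7]
tcp_rot: [-3.142, -0.0, -3.096]
contact_force: [-1.4, 0.2, 0.2]
opening: 0.901
grasp_force: 0.0
```

Run:
```python
from h import *
greens("wrist",51,"w11"); go(W(SLAB,(-60,0,45))); greens("top",56)
```

```text
wrist [224, 135, 69, 116, 7501] rect mm ((498.7078857421875, 209.796142578125), (119.03929901123047, 63.77104187011719), 2.8358817100524902)
at [492.4 207.3 165.5] yaw -3.0966 F [ 1.2 -0.4 -0.6] op 0.907 g 0.0 t 25.65 tip 8.0
   [482.9 205.3  45. ] dp [  9.6  -1.6 120.5]
top [308, 152, 16, 27, 417] rect mm ((625.524169921875, -135.26953125), (56.78977966308594, 98.69126892089844), 88.9291763305664)
```

```bash
python3 -c "
from h import *
go([456.8,207.7,35.5],yaw=np.pi+.0495)"
```

```text
at [492.5 207.3 165.3] yaw -3.0968 F [0.2 0.5 0.4] op 0.9 g 0.0 t 25.7 tip 8.0
   [456.8 207.7  35.5] dp [ 35.6   2.  129.8]
   yaw deg -0.27
```

Emit:
carry_out(
  targets=[
    {"dp": [35.5,2,0],"yaw": -0.3},
    {"dp": [35.5,2,50],"yaw": -0.3},
    {"dp": [35.5,2,100],"yaw": -0.3},
    {"dp": [35.5,2,130],"yaw": -0.3},
    {"dp": [35.5,2,130],"yaw": -0.3},
    {"dp": [35.5,2,130],"yaw": -0.3},
  ],
)

```text
clock: 26.45
eef_pos: [457.1, 207.9, 36.2]
tcp_rot: [3.141, 0.0, -3.092]
contact_force: [0.6, -0.2, 0.8]
opening: 0.897
grasp_force: 0.0
```

Emit:
carry_out(
  targets=[
    {"dp": [0,0,0],"yaw": 0},
    {"dp": [0,0,0],"yaw": 0},
    {"dp": [0,0,0],"yaw": 0},
    {"dp": [0,0,0],"yaw": 0},
    {"dp": [0,0,0],"yaw": 0},
  ],
  fingers=-1,
  grip_force=60,
)

```text
clock: 27.08
eef_pos: [457.4, 208.1, 37.2]
tcp_rot: [3.141, 0.003, -3.091]
contact_force: [0.5, -0.8, 5.9]
opening: 0.727
grasp_force: 63.9
```

Emit:
carry_out(
  targets=[
    {"dp": [0,0,-5],"yaw": 0},
    {"dp": [0,0,-15],"yaw": 0},
    {"dp": [0,0,-30],"yaw": 0},
    {"dp": [0,0,-50],"yaw": 0},
    {"dp": [0,0,-75],"yaw": 0},
    {"dp": [0,0,-90],"yaw": 0},
    {"dp": [0,0,-90],"yaw": 0},
  ],
)

```text
clock: 27.95
eef_pos: [457.0, 208.0, 127.1]
tcp_rot: [3.141, 0.003, -3.091]
contact_force: [0.3, -0.0, -1.2]
opening: 0.73
grasp_force: 65.5
```

Run:
```python
from h import *
go(W(CAB,(-95,0,125)),W(CAB,(43,0,95)),yaw=np.pi+CAB[2])
greens("wrist",137,"w12"); greens("top",56)
```

```text
at [457.  208.  127.1] yaw -3.0914 F [ 0.3 -0.  -1.2] op 0.73 g 65.5 t 27.95 tip 8.0
   [ 447.  -221.6  125. ] dp [  31.5 -428.6    1.6]
   [ 585.  -225.8   95. ] dp [-105.9 -439.7   32. ]
   yaw deg 4.61
wrist [193, 225, 128, 106, 11734] rect mm ((471.47406005859375, 208.76480102539062), (67.5482177734375, 65.740966796875), 2.8243329524993896)
top [308, 152, 16, 27, 417] rect mm ((625.524169921875, -135.26953125), (56.78977966308594, 98.69126892089844), 88.9291763305664)
```

Emit:
carry_out(
  targets=[
    {"dp": [2,-25,0],"yaw": 0.5},
    {"dp": [5,-70,0],"yaw": 1},
    {"dp": [8,-115,0],"yaw": 1.5},
    {"dp": [12,-160,0],"yaw": 2},
    {"dp": [15,-205,0],"yaw": 2.5},
    {"dp": [18,-250,0],"yaw": 3},
    {"dp": [21,-295,0],"yaw": 3.5},
    {"dp": [25,-340,0],"yaw": 4},
    {"dp": [28,-385,0],"yaw": 4.6},
    {"dp": [31,-415,0],"yaw": 4.6},
    {"dp": [31,-428,0],"yaw": 4.6},
    {"dp": [31,-428,0],"yaw": 4.6},
  ],
)

```text
clock: 29.55
eef_pos: [446.5, -221.4, 125.1]
tcp_rot: [3.141, -0.001, 3.11]
contact_force: [0.1, 0.1, -1.7]
opening: 0.734
grasp_force: 65.6
```

Run:
```python
from h import *
go(W(CAB,(44,0,95)),yaw=np.pi+CAB[2])
greens("wrist",137,"w13")
im=r.grab_frame("scene"); cv2.imwrite("pics/s13.png",cv2.resize(im[120:220,140:260,::-1],None,fx=5,fy=5))
s=r.sense()["eef_pos"]
m=green(im); m[:,:200]=0; n,l,st,ce=cv2.connectedComponentsWithStats(m); print(st[1:][st[1:,4]>40],
 [proj("scene",W([s[0],s[1],CAB[2]],(x,y,136))).round(0).tolist() for x,y in ((101,32),(101,-32),(-19,32),(-19,-32))])
```

```text
at [ 446.5 -221.4  125.1] yaw 3.1103 F [ 0.1  0.1 -1.7] op 0.734 g 65.6 t 29.55 tip 8.0
   [ 586.  -225.8   95. ] dp [-1.396e+02 -1.000e-01  3.000e+01]
   yaw deg -0.06
wrist [193, 225, 128, 106, 11731] rect mm ((459.4903564453125, -221.59994506835938), (64.49098205566406, 66.3063735961914), 88.06172180175781)
wrist [355, 326, 26, 49, 835] rect mm ((511.1834716796875, -156.8515625), (13.00281047821045, 38.04365921020508), 87.87409210205078)
[[200 139  19  21 242]
 [200 180  16  14 105]] [[[203.0, 159.0]], [[193.0, 152.0]], [[224.0, 145.0]], [[213.0, 138.0]]]
```

Emit:
carry_out(
  targets=[
    {"dp": [0,0,10],"yaw": 0},
    {"dp": [-5,0,25],"yaw": 0},
    {"dp": [-25,0,29],"yaw": 0},
    {"dp": [-50,0,29],"yaw": 0},
    {"dp": [-75,0,29],"yaw": 0},
    {"dp": [-100,0,29],"yaw": 0},
    {"dp": [-120,0,29],"yaw": 0},
    {"dp": [-134,0,29],"yaw": 0},
    {"dp": [-139.5,0,29],"yaw": 0},
    {"dp": [-139.5,0,29],"yaw": 0},
  ],
)

```text
clock: 30.9
eef_pos: [586.2, -225.4, 96.5]
tcp_rot: [3.141, -0.0, 3.112]
contact_force: [0.2, -0.7, 0.2]
opening: 0.728
grasp_force: 65.6
```

Emit:
carry_out(
  targets=[
    {"dp": [0,0,10],"yaw": 0},
    {"dp": [0,0,20],"yaw": 0},
    {"dp": [0,0,30],"yaw": 0},
    {"dp": [0,0,40],"yaw": 0},
    {"dp": [0,0,46],"yaw": 0},
    {"dp": [0,0,50],"yaw": 0},
    {"dp": [0,0,50],"yaw": 0},
  ],
)

```text
clock: 31.78
eef_pos: [586.1, -225.5, 46.6]
tcp_rot: [3.141, -0.0, 3.112]
contact_force: [0.4, -0.1, -0.4]
opening: 0.729
grasp_force: 65.6
```

Run:
```python
from h import *
go(W(CAB,(44,0,41)),yaw=np.pi+CAB[2])
greens("wrist",56,"w14")
```

```text
at [ 586.1 -225.5   46.6] yaw 3.1115 F [ 0.4 -0.1 -0.4] op 0.729 g 65.6 t 31.775 tip 8.0
   [ 586.  -225.8   41. ] dp [ 0.1 -0.3  5.6]
   yaw deg 0.01
wrist [357, 222, 131, 99, 8107] rect mm ((599.7914428710938, -138.0778045654297), (66.05538177490234, 63.07949447631836), 87.83190155029297)
wrist [193, 225, 128, 105, 11720] rect mm ((600.6943969726562, -225.97706604003906), (65.69456481933594, 67.18865966796875), 87.7174072265625)
wrist [355, 326, 59, 58, 1851] rect mm ((662.3512573242188, -151.9031982421875), (62.628665924072266, 22.19570541381836), 32.2934684753418)
```

Emit:
carry_out(
  targets=[
    {"dp": [0,0,2],"yaw": 0},
    {"dp": [0,0,4],"yaw": 0},
    {"dp": [0,0,5],"yaw": 0},
    {"dp": [0,0,5],"yaw": 0},
  ],
)

```text
clock: 32.33
eef_pos: [586.4, -225.6, 42.7]
tcp_rot: [-3.141, 0.0, 3.112]
contact_force: [-3.4, 1.0, 7.2]
opening: 0.724
grasp_force: 66.5
```

Emit:
carry_out(
  targets=[
    {"dp": [0,0,0],"yaw": 0},
    {"dp": [0,0,0],"yaw": 0},
    {"dp": [0,0,0],"yaw": 0},
    {"dp": [0,0,-15],"yaw": 0},
    {"dp": [0,0,-60],"yaw": 0},
    {"dp": [0,0,-120],"yaw": 0},
    {"dp": [0,0,-170],"yaw": 0},
    {"dp": [0,0,-170],"yaw": 0},
  ],
  fingers=0.67,
)

```text
clock: 33.33
eef_pos: [588.8, -226.5, 217.7]
tcp_rot: [-3.139, 0.009, 3.112]
contact_force: [-0.4, 0.3, -0.7]
opening: 0.842
grasp_force: 0.0
```

Run:
```python
from h import *
go(W(CAB,(-125,0,230)),yaw=np.pi/2+CAB[2])
greens("wrist",56,"w15"); greens("top",56)
```

```text
at [ 588.8 -226.5  217.7] yaw 3.1116 F [-0.4  0.3 -0.7] op 0.842 g 0.0 t 33.325 tip 8.0
   [ 417.1 -220.7  230. ] dp [171.7   0.6 -13.8]
   yaw deg 90.01
wrist [229, 159, 57, 95, 4998] rect mm ((628.0580444335938, -226.95565795898438), (63.291786193847656, 119.58708953857422), 88.04537200927734)
wrist [302, 158, 63, 95, 4660] rect mm ((629.7492065429688, -137.86727905273438), (64.6004867553711, 119.44713592529297), 87.76396179199219)
top [308, 152, 16, 27, 417] rect mm ((625.524169921875, -135.26953125), (56.78977966308594, 98.69126892089844), 88.9291763305664)
```

View pics/w15.png

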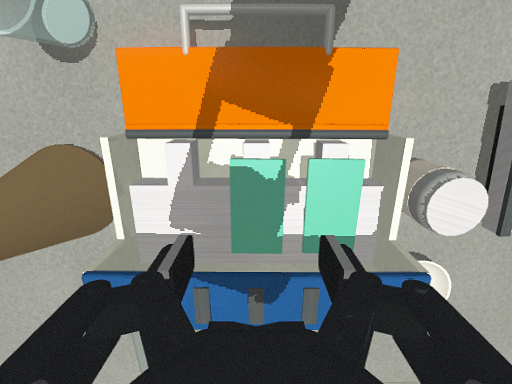

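Both plates lie flat at columns 229–286 and 302–365, side by side and inside the walls. The bar is at (183–333,10). Moving over the handle.

Emit:
carry_out(
  targets=[
    {"dp": [20,0,-14],"yaw": 10},
    {"dp": [40,0,-14],"yaw": 20},
    {"dp": [60,0,-14],"yaw": 30},
    {"dp": [80,0,-14],"yaw": 40},
    {"dp": [100,0,-14],"yaw": 50},
    {"dp": [120,0,-14],"yaw": 60},
    {"dp": [140,0,-14],"yaw": 70},
    {"dp": [160,0,-14],"yaw": 80},
    {"dp": [171,0,-14],"yaw": 90},
    {"dp": [171,0,-14],"yaw": 90},
    {"dp": [171,0,-14],"yaw": 90},
  ],
  fingers=-0.5,
  grip_force=30,
)

```text
clock: 34.8
eef_pos: [415.4, -220.3, 225.3]
tcp_rot: [-3.141, -0.0, 1.544]
contact_force: [0.5, 0.6, 0.3]
opening: 0.25
grasp_force: 0.0
```

```bash
python3 -c "
from h import *
go(W(CAB,(-125,0,29)),yaw=np.pi/2+CAB[2])"
```

```text
at [ 415.4 -220.3  225.3] yaw 1.5444 F [0.5 0.6 0.3] op 0.25 g 0.0 t 34.8 tip 8.0
   [ 417.1 -220.7   29. ] dp [ -0.5   1.8 196.3]
   yaw deg 0.22
```

Emit:
carry_out(
  targets=[
    {"dp": [0,1,50],"yaw": 0},
    {"dp": [0,1,100],"yaw": 0},
    {"dp": [0,1,140],"yaw": 0},
    {"dp": [0,1,165],"yaw": 0},
    {"dp": [0,1,185],"yaw": 0},
    {"dp": [0,1,196],"yaw": 0},
    {"dp": [0,1,196],"yaw": 0},
  ],
)

```text
clock: 35.67
eef_pos: [416.2, -220.2, 29.2]
tcp_rot: [-3.14, -0.001, 1.542]
contact_force: [0.5, 0.0, 0.0]
opening: 0.254
grasp_force: 0.0
```

Emit:
carry_out(
  targets=[
    {"dp": [0,0,0],"yaw": 0},
    {"dp": [0,0,0],"yaw": 0},
    {"dp": [0,0,0],"yaw": 0},
    {"dp": [0,0,0],"yaw": 0},
    {"dp": [0,0,0],"yaw": 0},
  ],
  fingers=-1,
)

```text
clock: 36.3
eef_pos: [416.1, -220.5, 30.1]
tcp_rot: [-3.141, 0.0, 1.541]
contact_force: [-4.6, -0.7, 5.5]
opening: 0.102
grasp_force: 30.1
```

Run:
```python
from h import *
go()
f=lambda a:np.array([125*np.sin(.35-a),0,125*np.cos(.35-a)])
for a in np.linspace(1.92,0,25)[1:]: print(round(a,2),tool(W([0,0,CAB[2]],f(a)-f(1.92))).round(0))
im=r.grab_frame("top"); cv2.imwrite("pics/t16.png",im[...,::-1]); greens("top",56,minA=20)
```

```text
at [ 416.1 -220.5   30.1] yaw 1.5408 F [-4.6 -0.7  5.5] op 0.102 g 30.1 t 36.3 tip 8.0
1.84 [ -0.   0. -10.]
1.76 [ -0.   2. -20.]
1.68 [ -0.   4. -30.]
1.6 [ -0.   6. -39.]
1.52 [ -0.  10. -49.]
1.44 [ -0.  14. -58.]
1.36 [ -0.  19. -66.]
1.28 [ -0.  25. -75.]
1.2 [ -0.  31. -82.]
1.12 [ -0.  38. -90.]
1.04 [ -0.  45. -96.]
0.96 [  -0.   53. -102.]
0.88 [  -0.   62. -108.]
0.8 [  -0.   71. -112.]
0.72 [  -0.   80. -116.]
0.64 [  -0.   89. -120.]
0.56 [  -0.   99. -122.]
0.48 [  -0.  109. -124.]
0.4 [  -0.  119. -125.]
0.32 [  -0.  129. -125.]
0.24 [  -0.  139. -124.]
0.16 [  -0.  149. -123.]
0.08 [  -0.  158. -120.]
0.0 [  -0.  168. -117.]
top [308, 152, 16, 27, 417] rect mm ((625.524169921875, -135.26953125), (56.78977966308594, 98.69126892089844), 88.9291763305664)
top [331, 153, 17, 27, 431] rect mm ((621.665283203125, -224.21319580078125), (60.73215866088867, 99.75794982910156), 88.53841400146484)
```

Both plates are still in place, so I'll close the door.

Emit:
carry_out(
  targets=[
    {"dp": [0,0,-10],"yaw": 0},
    {"dp": [0,2,-20],"yaw": 0},
    {"dp": [0,4,-30],"yaw": 0},
    {"dp": [0,6,-39],"yaw": 0},
    {"dp": [0,10,-49],"yaw": 0},
    {"dp": [0,14,-58],"yaw": 0},
    {"dp": [0,19,-66],"yaw": 0},
    {"dp": [0,25,-75],"yaw": 0},
    {"dp": [0,31,-82],"yaw": 0},
    {"dp": [0,38,-90],"yaw": 0},
    {"dp": [0,45,-96],"yaw": 0},
    {"dp": [0,53,-102],"yaw": 0},
  ],
)

```text
clock: 37.9
eef_pos: [464.6, -221.9, 132.6]
tcp_rot: [-3.132, -0.0, 1.542]
contact_force: [-24.9, -5.8, 21.5]
opening: 0.101
grasp_force: 30.9
```

Emit:
carry_out(
  targets=[
    {"dp": [0,9,-6],"yaw": 0},
    {"dp": [0,18,-10],"yaw": 0},
    {"dp": [0,27,-14],"yaw": 0},
    {"dp": [0,36,-18],"yaw": 0},
    {"dp": [0,46,-20],"yaw": 0},
    {"dp": [0,56,-22],"yaw": 0},
    {"dp": [0,66,-23],"yaw": 0},
    {"dp": [0,76,-23],"yaw": 0},
    {"dp": [0,86,-22],"yaw": 0},
    {"dp": [0,96,-21],"yaw": 0},
    {"dp": [0,105,-18],"yaw": 0},
    {"dp": [0,110,-16],"yaw": 0},
  ],
)

```text
clock: 39.4
eef_pos: [580.8, -225.5, 149.4]
tcp_rot: [3.139, 0.001, 1.541]
contact_force: [-1.5, -0.9, 6.7]
opening: 0.099
grasp_force: 31.6
```

Emit:
carry_out(
  targets=[
    {"dp": [0,4,1],"yaw": 0},
    {"dp": [0,7,2],"yaw": 0},
    {"dp": [0,7,2],"yaw": 0},
  ],
)

```text
clock: 39.78
eef_pos: [584.0, -225.6, 148.2]
tcp_rot: [-3.137, 0.0, 1.541]
contact_force: [-19.3, -0.1, 24.9]
opening: 0.099
grasp_force: 33.1
```

Emit:
carry_out(
  targets=[
    {"dp": [0,2,1],"yaw": 0},
    {"dp": [0,4,1],"yaw": 0},
    {"dp": [0,4,1],"yaw": 0},
  ],
)

```text
clock: 40.15
eef_pos: [584.2, -225.6, 147.9]
tcp_rot: [-3.13, -0.001, 1.541]
contact_force: [-37.8, 0.5, 43.4]
opening: 0.101
grasp_force: 35.5
```

Emit:
carry_out(
  targets=[
    {"dp": [0,-3,-2],"yaw": 0},
    {"dp": [0,-5,-4],"yaw": 0},
    {"dp": [0,-5,-4],"yaw": 0},
  ],
)

```text
clock: 40.52
eef_pos: [583.7, -225.6, 148.5]
tcp_rot: [-3.139, -0.0, 1.541]
contact_force: [-6.2, -4.1, -3.1]
opening: 0.098
grasp_force: 30.5
```

Emit:
carry_out(
  targets=[
    {"dp": [0,0,0],"yaw": 0},
    {"dp": [0,0,0],"yaw": 0},
    {"dp": [0,0,0],"yaw": 0},
    {"dp": [0,0,-20],"yaw": 0},
    {"dp": [0,0,-70],"yaw": 0},
    {"dp": [0,0,-110],"yaw": 0},
    {"dp": [0,-50,-120],"yaw": 0},
    {"dp": [0,-110,-120],"yaw": 0},
    {"dp": [0,-150,-120],"yaw": 0},
    {"dp": [0,-150,-120],"yaw": 0},
  ],
  fingers=-0.2,
)

```text
clock: 41.78
eef_pos: [433.4, -220.9, 270.4]
tcp_rot: [3.14, 0.001, 1.539]
contact_force: [0.4, 0.6, 1.0]
opening: 0.401
grasp_force: 0.0
```

Run:
```python
from h import *
go()
c=r.get_calibration("wrist"); greens("wrist",56,"w17"); greens("top",56,minA=20)
for a in (0,.05,.1):
    t=.35-a; print(a,[proj("wrist",W(CAB,(125*np.sin(t),y,40+125*np.cos(t))),c).round(0).tolist() for y in (75,0,-75)])
```

```text
at [ 433.4 -220.9  270.4] yaw 1.5395 F [0.4 0.6 1. ] op 0.401 g 0.0 t 41.775 tip 8.0
wrist [395, 71, 68, 55, 2606] rect mm ((650.7669067382812, -137.9029541015625), (63.170989990234375, 78.58277893066406), 87.69635772705078)
wrist [393, 117, 23, 8, 159] rect mm ((625.2552490234375, -163.91006469726562), (8.686066627502441, 28.96771812438965), 88.63330078125)
wrist [383, 145, 28, 46, 961] rect mm ((623.0619506835938, -225.87950134277344), (61.784645080566406, 28.48398780822754), 88.28166198730469)
wrist [415, 145, 33, 47, 1139] rect mm ((670.6687622070312, -227.94033813476562), (63.51730728149414, 33.90629577636719), 88.19156646728516)
top [308, 152, 16, 23, 346] rect mm ((633.0684814453125, -135.41055297851562), (56.78977966308594, 83.6000747680664), 88.9291763305664)
top [332, 153, 16, 18, 288] rect mm ((638.5573120117188, -226.52264404296875), (57.16791915893555, 65.70084381103516), 88.70512390136719)
top [332, 174, 16, 2, 25] rect mm ((589.1587524414062, -225.2515869140625), (56.89542770385742, 3.783850908279419), 89.65066528320312)
0 [[[424.0, 112.0]], [[410.0, 191.0]], [[398.0, 258.0]]]
0.05 [[[418.0, 112.0]], [[405.0, 192.0]], [[393.0, 259.0]]]
0.1 [[[413.0, 111.0]], [[400.0, 192.0]], [[388.0, 260.0]]]
```

View pics/w17.png

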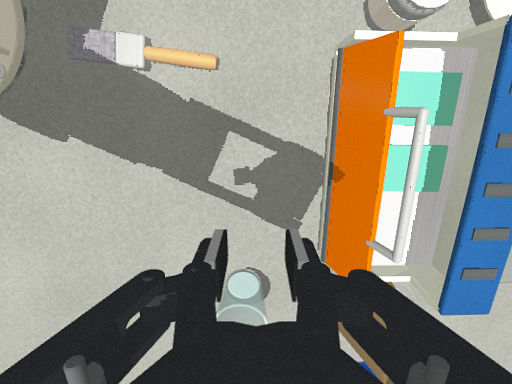

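The bar, from (423,112) to (399,262), matches the shut angle. Both plates lie unmoved on the shelf behind the door, and the arm is clear of everything. Handing in.

```bash
python3 -c "
from rig import r
print(r.sign_off())"
```

```text
the job is handed in; nothing more can be done
None
```

Both plates present (there were two, none in the third lane) lie flat side by side on the cabinet shelf, the door is pushed fully shut, and the job was handed in at about 42 s; no verdict came back.

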